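Check turn of a cleaned bean mill

TASK

The hand-cranked bean mill has just been cleaned and needs its check turn. First stand the steel catch cup upright on the drip tray, centred under the spout, and let go of it; then turn the crank clockwise (as seen facing its sloping front) until it reaches the park mark at the bottom of its circle, and go on through one complete further turn, leaving the crank at the park mark. The cup stays under the spout, and the ceramic cup and the tamper stay where they are.

Things in the scene. Friction and masses are not known exactly. Their poses are not given: they have to be found in the camera images.
- mill: White bean mill, fixed. Origin on the counter below the centre of its sloping crank face; x from its front to its back (roughly world +y), y roughly to the robot, z up. Face: 170 x 170 mm, centre at z 135 mm, sloping down to the mill's front at 35 degrees, outward normal (-0.574, 0, 0.819), low edge at x -70, z 86 mm. Housing behind: x 90 to 210, y -85 to 225, z 0 to 220 mm.
- hopper_front (a point): Middle of the lower front edge of the clear hopper box (black lid) that overhangs the upper part of the crank's circle; 156 mm wide, it rises 87 mm above this point. A hand held upright strikes it when the knob is at the top; a hand tilted along the knob clears it. Axes as the mill's.
- spout (a point): Centre of the spout's mouth (24 mm wide, 155 mm above the counter). Over it is the steel spout arm, 50 mm wide in y, from 25 mm in front (-x) of this point back to the housing, 20 to 60 mm above this point. Axes as the mill's.
- cup_spot (a point): Point on top of the steel drip tray (120 mm wide, top 12 mm above the counter), straight below the spout: the middle of the cup's underside belongs here. The spout is 143 mm above, so bring the cup in from the front with the hand tilted towards the mill's front. The tray reaches 60 mm to the front and sides of this point. Axes as the mill's.
- crank_axis (a point): Fixed point on the crank's axis, 50 mm out from the sloping face: the centre of the circle (radius 50 mm, in a plane parallel to the face) on which knob_mid moves. The hub below reaches 24 mm less far out. Axes as the mill's.
- knob_mid (a point): Middle of the crank's black knob: a cylinder 26 mm in diameter, 48 mm long, standing square to the sloping face (so 35 degrees from vertical, leaning to the mill's front) on the end of a steel arm; it spins freely on its pin. The arm's top is 26 mm below this point along the knob. z axis: outward along the knob.
- crank (a joint): Crank angle, rad. 0: knob lowest, at the park mark (a small dark ridge on the face, below the hub). It grows clockwise as seen facing the front: bottom, left (the mill's +y), top, right, and bottom again at 6.283. Starts 0.3 to 1.2 short of the mark (negative, on the mill's -y side); must end at 6.283. About 4 N at the knob; stays where left.
- cup: Plain steel catch cup, straight-sided and without a handle, 60 mm in diameter, 70 mm high, open at the top, wall 3 mm, 0.16 kg. Origin: centre of its underside; z axis up.
- mug: Bystander: white ceramic espresso cup with a handle, 70 mm wide, 60 mm high. Origin: centre of its underside.
- tamper: Bystander: dark steel tamper standing on its disc, 58 mm wide, 92 mm high. Origin: centre of its underside.
Things that resemble listed ones, but are neither listed nor needed, are in the scene too. Leave any turquoise or yellow look-alike of the cup alone.

How it is judged (in metres and radians):
On the way, in this order (a step that is already met when the one before it is completed fails the run):
1. the cup stands upright on the drip tray within 15 mm of the spot under the spout, let go (horizontal distance between cup and cup_spot below 0.015 m and z of cup in the frame of cup_spot between -0.005 and 0.005 m and angle between cup's own z axis and vertical below 0.08 rad and contact force between the fingers and cup below 0.1 N and linear speed of cup below 0.02 m/s), for 0.2 s.
2. then the crank has passed the top of its full turn (3.3 rad), the cup still under the spout (value of joint crank above 3.3 rad and horizontal distance between cup and cup_spot below 0.015 m), for 0.1 s.
At the end, for the whole second after the job is handed in: The crank is at rest at the park mark after its full turn (6.283 rad, within 0.2), and the cup stands released, at rest and upright (within 0.08 rad) on the drip tray, its middle within 15 mm of the spot under the spout (all of step 1 and value of joint crank between 6.083 and 6.483 rad and velocity of joint crank between -0.05 and 0.05 rad/s); the robot touches nothing.
It fails at once if the ceramic cup is shifted by more than 25 mm or tipped (distance of mug from where it was at the start of the episode above 0.025 m or angle between mug's own z axis and vertical above 0.35 rad).
It fails at once if the tamper is shifted by more than 25 mm or tipped (distance of tamper from where it was at the start of the episode above 0.025 m or angle between tamper's own z axis and vertical above 0.35 rad).
It also fails if it takes over 67 s, if anything falls off the work surface, if the arm or the gripper's body presses on something with over 40 N, if the wrist force passes 120 N, or if a joint passes its speed limit or range.

ROBOT

A 6-joint arm with a two-finger parallel gripper is mounted at the origin on the work surface. World frame = base frame: x ahead of the robot, y to its left, z up, the work surface at z = 0. Lengths are in mm, angles in rad, forces in N, time in s.
With the tool pointing down it reaches from about 350 to 975 mm from the base axis. Payload 7.1 kg.
Tool frame: the origin (TCP) lies midway between the tips of the shut fingers; the grasp point (between the pads) lies 19 mm behind it; z points along the fingers, y is the line along which they close (so a half turn about z gives the same grasp; the last joint's range is limited). The gripper opens to 88 mm and grips with 3 to 60 N. Pads are 20 mm wide; open, the fingers measure 115 mm over their backs; the gripper's body (75 mm by 178 mm) begins 61 mm behind the grasp point.
Start: joints at [1.282, 0.423, 1.63, -0, 1.089, -0.019], TCP at [166.555, 602.382, 222.675] pointing down, gripper open.
Joint ranges: [-3, 3], [-0.9, 2.11], [0.09, 2.58], [-1.31, 4.45], [0.11, 2.69], [-2.54, 2.54]. Speed limits (rad/s): [2.39, 2.39, 3.01, 3.14, 3.14, 3.14].

INTERFACE

Orientations are given as a rotation vector (axis times angle).
In Python, from workcell import ctrl gives the robot as it stands.
- The arm moves only by the shell command python3 -m inch 'ROWS' [OPENING]. ROWS is JSON, a list of rows, each an object with "xyz": the shift along the tool's x, y, z in mm, a list of three; "rot": the turn, a rotation vector about the tool's x, y, z in rad, a list of three. In form: [{"xyz": [dx, dy, dz], "rot": [ax, ay, az]}, ...]. A call has 1 to 12 rows; each row is the pose to reach, as a shift and turn from the pose commanded when the call began, along the tool's axes at that moment; what a row does not reach only later rows make up. A row lasts 1/12 s, in which the tool goes at most 41.7 mm and 7.16 degrees, less where a joint would pass 70% of its speed; a pose out of reach is approached as far as the arm can. A call with a gripper value outside its range is refused whole. OPENING is the closure in counts, from 0 (fully open) to 255 (shut), set as the call begins (- or left out, the last holds). The fingers move at their own pace and stop on an object; the grip force is fixed at half the most. Time passes only in rows, so rows that repeat a pose let the fingers close. It gives the time, the measured TCP pose, the force, the opening and the grip force at its end, in the units of the state.
- ctrl.get_obs(): the state, without advancing time (a new reading comes with each control period).
- ctrl.get_image(name): name is "side" or "top"; returns the picture (420x560x3 uint8, red, green, blue); there is no depth.
- ctrl.camera_model(name): a dict with "fx", "fy", "cx", "cy" (pixels), "position" and "attitude" of the camera in the world. Camera axes: x right, y up, looking along -z (the intrinsics and any distortion apply to the point x, -y, -z); pixel columns grow to the right and rows downward; lengths in mm; the calibration is good to about 2 mm. A picture is of the moment at which its call begins. camera_model takes no time and is no camera call.
- ctrl.close_job(): hands the job in; it is judged then, once.
The state is a dict: "t": time; "qpos": joint angles; "qvel": joint speeds; "joint_torque": joint torques, N m; "ee_pos": TCP position; "orientation": TCP orientation; "ft_force": force on the tool from outside, world axes, zero at the start; "moment": the same for the moment, N m; "width": finger opening in mm; "grasp_force": force on a finger pad.
Only numpy, scipy, OpenCV 4.12 (cv2) and the standard library are available. Lean on these libraries where they do the work, as an engineer would, in place of code of your own. Each camera call takes 0.05 s, during which the arm holds its last target. There are 200 camera calls.

## Working session

There is one attempt and no reset: what is moved stays moved. The work goes in short steps, Python scripts to look and compute and a shell command to move; the robot and the scene stay as the last step left them, time stands still between calls to the robot, and variables do not carry over. Pictures are saved under pics/ and viewed, at most 10 in all, crops included, and the job is handed in when it is done.

```bash
mkdir -p pics; ls; python3 - <<'E'
from workcell import ctrl
import cv2
for n in("side","top"):
    cv2.imwrite(f"pics/{n}0.png",ctrl.get_image(n)[:,:,::-1]); print(ctrl.camera_model(n))
print(ctrl.get_obs())
E
```

```text
pics
{'fx': 417.3980123345181, 'fy': 417.3980123345181, 'cx': 275.7252988876942, 'cy': 209.01842216759155, 'position': array([ 221.6238469 , -691.05925834,  885.00981358]), 'attitude': array([ 0.72784713, -0.15549731, -0.43123354])}
{'fx': 527.2475779768424, 'fy': 527.2475779768424, 'cx': 281.06759846211855, 'cy': 213.02627468030713, 'position': array([ 410.29743488,  -96.40584067, 1307.13678832]), 'attitude': array([ 0.04646479, -0.06611908, -1.5679962 ])}
{'t': 0.1, 'qpos': array([ 1.28198069e+00,  4.23761171e-01,  1.63060088e+00, -1.12936622e-05,
        1.08857955e+00, -1.89874893e-02]), 'qvel': array([-0.0004757 , -0.00117001, -0.00168817, -0.00016244,  0.00179821,
       -0.00162048]), 'joint_torque': array([ 1.68750821e-04, -5.45615888e+01, -2.74325931e+01,  6.44656294e-02,
        1.87730254e-02,  1.25203459e-05]), 'ee_pos': array([166.43403963, 601.92154074, 221.98644121]), 'orientation': array([-4.22525696e-01, -3.11284997e+00,  2.09615168e-03]), 'ft_force': array([-0.31941596,  0.14687121, -0.50088807]), 'moment': array([-0.02128939, -0.00191964, -0.02663413]), 'grasp_force': 0.0, 'width': 87.75962748952283}
```

View pics/side0.png

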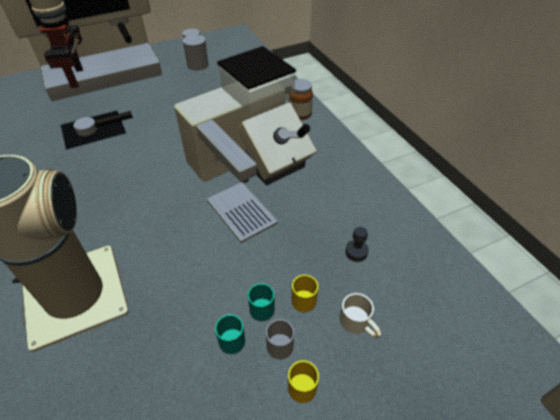

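View pics/top0.png

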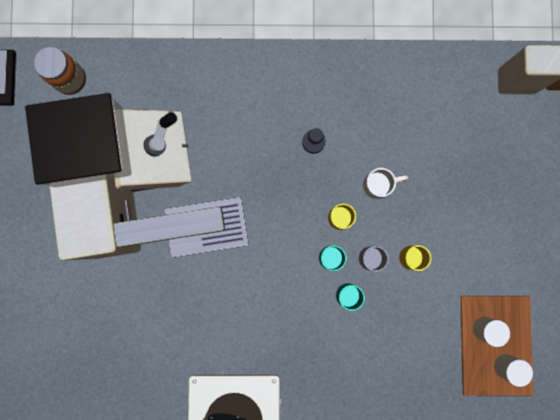

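```bash
python3 - <<'E'
import cv2
a=cv2.imread("pics/top0.png");b=cv2.imread("pics/side0.png")
cv2.imwrite("pics/topmill.png",cv2.resize(a[80:270,20:270],None,fx=3,fy=3,interpolation=cv2.INTER_CUBIC))
cv2.imwrite("pics/sidemill.png",cv2.resize(b[45:245,170:330],None,fx=3,fy=3,interpolation=cv2.INTER_CUBIC))
c=cv2.resize(a[110:310,290:440],None,fx=2.6,fy=3,interpolation=cv2.INTER_CUBIC)
c=cv2.resize(a[120:320,290:430],(392,560),interpolation=cv2.INTER_CUBIC)
d=cv2.resize(b[220:420,200:340],(392,560),interpolation=cv2.INTER_CUBIC)
cv2.imwrite("pics/cups.png",cv2.hconcat([c,d]))
E
```

```text
(no output)
```

View pics/topmill.png

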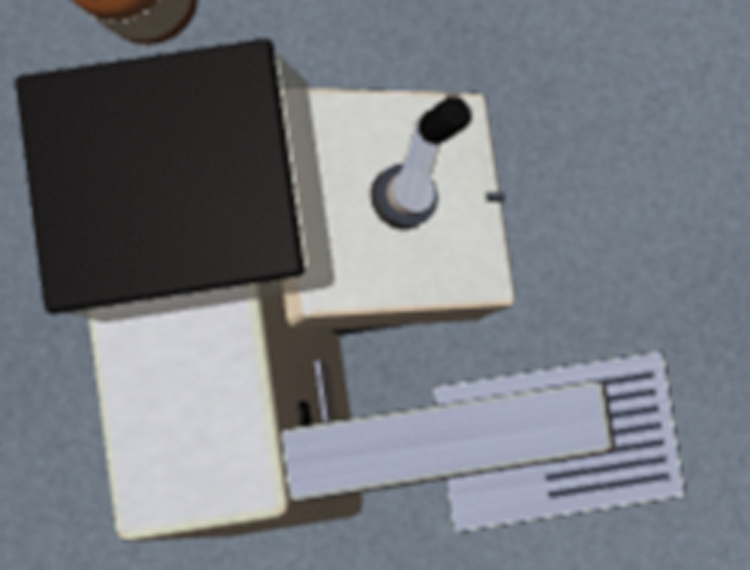

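View pics/sidemill.png

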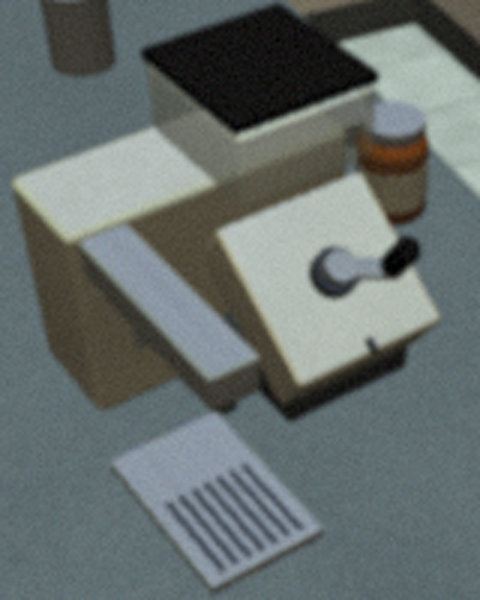

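View pics/cups.png

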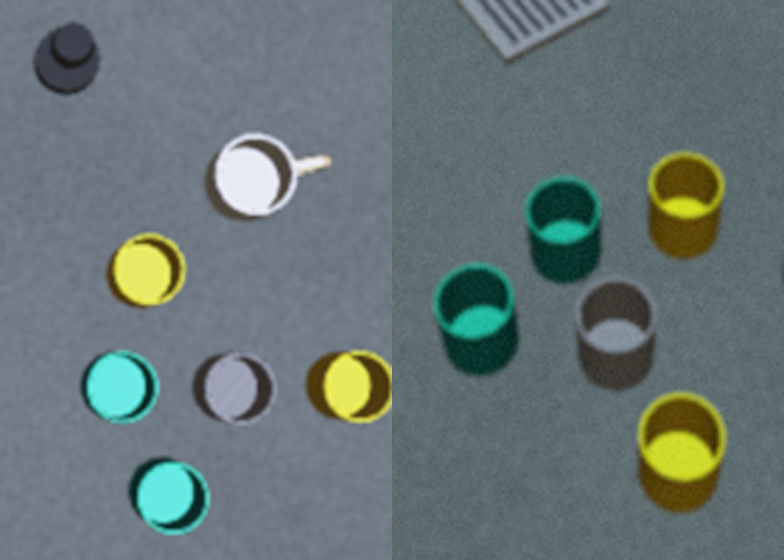

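```bash
cat > h.py <<'E'
import numpy as np
from workcell import ctrl
from scipy.spatial.transform import Rotation as R
from scipy.optimize import least_squares
CM={n:ctrl.camera_model(n) for n in("side","top")}
def proj(n,p):
    c=CM[n]; q=R.from_rotvec(c["attitude"]).inv().apply(np.asarray(p,float)-c["position"])
    return np.array([c["cx"]+c["fx"]*q[...,0]/-q[...,2], c["cy"]-c["fy"]*q[...,1]/-q[...,2]]).T
def onz(n,uv,z):
    c=CM[n]; d=R.from_rotvec(c["attitude"]).apply([(uv[0]-c["cx"])/c["fx"],-(uv[1]-c["cy"])/c["fy"],-1])
    return c["position"]+d*(z-c["position"][2])/d[2]
E
python3 - <<'E'
from h import *
np.set_printoptions(precision=1,suppress=True)
T=lambda u,v:("top",u/3+20,v/3+80)
S=lambda u,v:("side",u/3+170,v/3+45)
def pts(p):
    sx,sy,hx,hy,hz,th,tb=p[3:10]
    k=np.array([-28.7,0,176])+50*(np.array([-.819,0,-.574])*np.cos(th)+np.array([0,1,0])*np.sin(th))
    n=np.array([-.574,0,.819])
    return [([-70,-85,86],T(485,95),S(440,320)),([-70,85,86],T(513,303),S(300,387)),
    ([70,85,184],None,S(217,232)),([70,-85,184],None,S(360,173)),
    ([90,225,220],T(287,515),S(70,242)),([210,225,220],T(122,538),S(13,182)),
    ([sx-60,sy-60,12],T(662,352),S(323,532)),([sx-60,sy+60,12],T(685,496),S(213,590)),
    ([sx+tb,sy-60,12],T(435,388),S(213,412)),([sx+tb,sy+60,12],T(455,530),S(113,463)),
    ([sx-25,sy-25,215],T(603,383),S(260,357)),([sx-25,sy+25,215],T(612,447),S(205,380)),
    ([hx,hy-78,hz+87],T(270,40),S(378,75)),([hx,hy+78,hz+87],T(303,272),S(237,135)),
    (k+22*n,T(460,107),None),(k,T(446,120),S(400,257))]
def W(p,q): return R.from_euler('z',p[2]).apply(q)+[p[0],p[1],0]
def f(p,full=0):
    r=[]
    for q,a,b in pts(p):
        w=W(p,np.array(q,float))
        for o in(a,b):
            if o: r.append(proj(o[0],w)-o[1:])
    return np.array(r) if full else np.concatenate(r)
s=least_squares(f,[600,200,1.6,0,150,80,0,200,-.8,100],loss="soft_l1")
p=s.x;print(p, "yaw",p[2]);print(f(p,1).T)
sx,sy,hx,hy,hz=p[3:8]
n=np.array([-.574,0,.819])
for nm,q in dict(spot=[sx,sy,12],spout=[sx,sy,155],axis=[-28.7,0,176],hopper=[hx,hy,hz]).items(): print(nm,W(p,np.array(q,float)))
np.save("mill.npy",p)
for nm,c,uv,z in [("cup","top",(375,258.2),70),("cup","side",(280.4,332.5),70),("ye","top",(342.9,216.4),70),("tu","top",(333.2,258.2),70),("tu2","top",(350.7,297.1),70),("ye2","top",(416.8,258.2),70),("mug","top",(381,182),60),("tamper","top",(314,141),4)]:
    print(nm,onz(c,uv,z))
E
```

```text
[ 645.3  174.6    1.7 -109.3  191.9   37.    -0.5  211.5   -1.1  128.8] yaw 1.732942595627495
[[ 1.3  1.4  2.7  0.6 -0.6  0.5  0.8 -1.5 -2.6 -2.2  0.4 -0.2  0.3 -0.6
   0.1  0.4  0.5 -1.5 -0.2  0.   0.5  0.6 -0.1  0.4  0.1 -1.1 -0.5  0.
   0.1]
 [-1.8 -0.1 -0.2  0.5 -1.1 -1.5 -0.3 -0.9  1.5 -1.8 -0.2 -1.3 -0.1 -0.7
  -0.1 -0.1  0.9 -0.3 -1.3 -0.4  1.2  0.1 -1.   1.1  0.4 -0.5  1.  -0.4
   0.3]]
spot [473.6  35.7  12. ]
spout [473.6  35.7 155. ]
axis [649.9 146.2 176. ]
hopper [639.8 211.2 211.5]
cup [ 393.6 -332.1   70. ]
cup [ 393.4 -336.3   70. ]
ye [ 491.6 -257.5   70. ]
tu [ 393.4 -234.1   70. ]
tu2 [ 303.2 -274.4   70. ]
ye2 [ 393.7 -430.4   70. ]
mug [ 574.7 -350.4   60. ]
tamper [ 685.  -194.9    4. ]
```

```bash
cat >> h.py <<'E'
np.set_printoptions(precision=3,suppress=True)
P=np.load("mill.npy"); RM=R.from_euler('z',P[2])
def M(q): return RM.apply(np.asarray(q,float))+[P[0],P[1],0]
s,c=np.sin(np.radians(35)),np.cos(np.radians(35))
RT=RM*R.from_matrix(np.array([[-c,0,-s],[0,1,0],[s,0,-c]]).T)   # tool y = mill y
RT2=RT*R.from_euler('z',np.pi)                                   # tool y = -mill y
def tcp(g,Rt): return np.asarray(g,float)+19*Rt.apply([0,0,1])   # grasp point -> TCP
def rel(tp,Rt,p0=None,R0=None):
    o=ctrl.get_obs()
    if p0 is None:p0=o["ee_pos"]
    if R0 is None:R0=R.from_rotvec(o["orientation"])
    return R0.inv().apply(np.asarray(tp)-p0),(R0.inv()*Rt).as_rotvec()
E
python3 - <<'E'
from h import *
p0=np.array([166.555,602.382,222.675]);R0=R.from_rotvec(ctrl.get_obs()["orientation"]); print(R0.as_matrix())
for Rt in(RT,RT2):
    print(Rt.as_matrix())
    for t in([250,500,500],[430,0,450],tcp([393.5,-334,200],Rt)): print(t,*rel(t,Rt,p0,R0))
E
```

```text
[[-0.964  0.267 -0.   ]
 [ 0.267  0.964 -0.001]
 [ 0.    -0.001 -1.   ]]
[[ 0.132 -0.987 -0.093]
 [-0.808 -0.161  0.566]
 [-0.574  0.    -0.819]]
[250, 500, 500] [-107.712  -76.808 -277.223] [-0.61  -0.391 -1.931]
[430, 0, 450] [-414.481 -510.669 -226.643] [-0.61  -0.391 -1.931]
[ 391.741 -323.245  184.436] [-463.774 -832.058   39.354] [-0.61  -0.391 -1.931]
[[-0.132  0.987 -0.093]
 [ 0.808  0.161  0.566]
 [ 0.574  0.    -0.819]]
[250, 500, 500] [-107.712  -76.808 -277.223] [-0.349  0.543  1.101]
[430, 0, 450] [-414.481 -510.669 -226.643] [-0.349  0.543  1.101]
[ 391.741 -323.245  184.436] [-463.774 -832.058   39.354] [-0.349  0.543  1.101]
```

```bash
python3 -m inch '[{"xyz":[0,0,-280],"rot":[0,0,0]},{"xyz":[0,0,-280],"rot":[0,0,0]},{"xyz":[0,0,-280],"rot":[0,0,0]},{"xyz":[0,0,-280],"rot":[0,0,0]},{"xyz":[-100,-70,-280],"rot":[-0.349,0.543,1.101]},{"xyz":[-100,-70,-280],"rot":[-0.349,0.543,1.101]},{"xyz":[-100,-70,-280],"rot":[-0.349,0.543,1.101]},{"xyz":[-100,-70,-280],"rot":[-0.349,0.543,1.101]},{"xyz":[-415,-510,-260],"rot":[-0.349,0.543,1.101]},{"xyz":[-415,-510,-260],"rot":[-0.349,0.543,1.101]},{"xyz":[-415,-510,-260],"rot":[-0.349,0.543,1.101]},{"xyz":[-415,-510,-260],"rot":[-0.349,0.543,1.101]}]' 0
python3 - <<'E'
from h import *
o=ctrl.get_obs();print(o["qpos"])
for t in([430,0,450],tcp([393.5,-334,200],RT2)): print(t,*rel(t,RT2))
E
```

```text
t: 1.1
ee_pos: [301.5, 350.2, 496.5]
orientation: [-1.492, -2.289, -0.447]
ft_force: [1.5, -0.1, -0.7]
width: 87.9
grasp_force: 0.0
[ 0.519 -0.141  1.76   0.484  1.418  0.055]
[430, 0, 450] [-350.198  -20.913 -135.044] [-0.072  0.114  0.235]
[ 391.741 -323.245  184.436] [-719.722 -198.118  -42.71 ] [-0.072  0.114  0.235]
```

```bash
python3 -m inch '[{"xyz":[-350,-21,-135],"rot":[-0.072,0.114,0.235]},{"xyz":[-350,-21,-135],"rot":[-0.072,0.114,0.235]},{"xyz":[-350,-21,-135],"rot":[-0.072,0.114,0.235]},{"xyz":[-350,-21,-135],"rot":[-0.072,0.114,0.235]},{"xyz":[-350,-21,-135],"rot":[-0.072,0.114,0.235]},{"xyz":[-350,-21,-135],"rot":[-0.072,0.114,0.235]},{"xyz":[-350,-21,-135],"rot":[-0.072,0.114,0.235]},{"xyz":[-350,-21,-135],"rot":[-0.072,0.114,0.235]},{"xyz":[-350,-21,-135],"rot":[-0.072,0.114,0.235]},{"xyz":[-350,-21,-135],"rot":[-0.072,0.114,0.235]},{"xyz":[-350,-21,-135],"rot":[-0.072,0.114,0.235]},{"xyz":[-350,-21,-135],"rot":[-0.072,0.114,0.235]}]' 0
python3 - <<'E'
from h import *
o=ctrl.get_obs();print(o["qpos"])
for t in([430,0,450],tcp([393.5,-334,200],RT2)): print(t,*rel(t,RT2))
E
```

```text
t: 2.1
ee_pos: [431.4, 2.5, 450.8]
orientation: [-1.696, -2.004, -0.533]
ft_force: [0.2, 1.0, -0.7]
width: 88.1
grasp_force: 0.0
[-0.382  0.055  1.71   0.515  1.705 -0.564]
[430, 0, 450] [-2.331 -1.773 -0.643] [-0.003  0.002  0.003]
[ 391.741 -323.245  184.436] [-410.576  -92.803   38.4  ] [-0.003  0.002  0.003]
```

```bash
python3 -m inch '[{"xyz":[-410,-93,38],"rot":[-0.003,0.002,0.003]},{"xyz":[-410,-93,38],"rot":[-0.003,0.002,0.003]},{"xyz":[-410,-93,38],"rot":[-0.003,0.002,0.003]},{"xyz":[-410,-93,38],"rot":[-0.003,0.002,0.003]},{"xyz":[-410,-93,38],"rot":[-0.003,0.002,0.003]},{"xyz":[-410,-93,38],"rot":[-0.003,0.002,0.003]},{"xyz":[-410,-93,38],"rot":[-0.003,0.002,0.003]},{"xyz":[-410,-93,38],"rot":[-0.003,0.002,0.003]},{"xyz":[-410,-93,38],"rot":[-0.003,0.002,0.003]},{"xyz":[-410,-93,38],"rot":[-0.003,0.002,0.003]},{"xyz":[-410,-93,38],"rot":[-0.003,0.002,0.003]},{"xyz":[-410,-93,38],"rot":[-0.003,0.002,0.003]}]' 0
python3 - <<'E'
from h import *
import cv2
o=ctrl.get_obs();print(o["qpos"])
print(*rel(tcp([393.5,-334,53],RT2),RT2))
cv2.imwrite("pics/a.png",np.vstack([cv2.resize(ctrl.get_image(n)[:,:,::-1][y:y+200,x:x+260],(780,300) if 0 else (390,300)) for n,y,x in(("side",220,150),("top",150,280))]))
E
```

```text
t: 3.1
ee_pos: [392.2, -322.9, 184.4]
orientation: [-1.699, -1.999, -0.537]
ft_force: [1.0, 1.0, 1.2]
width: 87.6
grasp_force: 0.0
[-0.888  0.574  1.625  0.291  1.494 -1.155]
[-84.75   -0.448 120.127] [-0.    -0.002 -0.   ]
```

View pics/a.png

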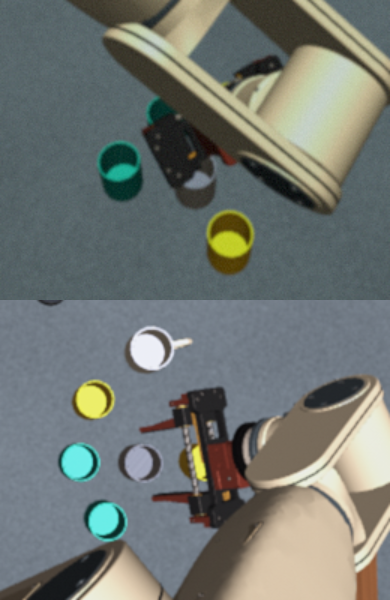

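```bash
python3 -m inch '[{"xyz":[-14,0,20],"rot":[0,-0.002,0]},{"xyz":[-28,0,40],"rot":[0,-0.002,0]},{"xyz":[-42,0,60],"rot":[0,-0.002,0]},{"xyz":[-56,0,80],"rot":[0,-0.002,0]},{"xyz":[-66,0,94],"rot":[0,-0.002,0]},{"xyz":[-72,0,102],"rot":[0,-0.002,0]},{"xyz":[-76,0,108],"rot":[0,-0.002,0]},{"xyz":[-80,0,113],"rot":[0,-0.002,0]},{"xyz":[-83,0,117],"rot":[0,-0.002,0]},{"xyz":[-85,0,120],"rot":[0,-0.002,0]},{"xyz":[-85,0,120],"rot":[0,-0.002,0]}]' 0
python3 - <<'E'
from h import *
print(*rel(tcp([393.5,-334,53],RT2),RT2))
E
```

```text
t: 4.12
ee_pos: [392.7, -324.3, 38.6]
orientation: [-1.701, -2.003, -0.535]
ft_force: [-0.5, -0.5, 0.4]
width: 87.6
grasp_force: 0.0
[ 0.341 -0.745  1.638] [0.001 0.003 0.001]
```

Close, then lift straight up.

```bash
python3 -m inch '[{"xyz":[0,0,0],"rot":[0,0,0]},{"xyz":[0,0,0],"rot":[0,0,0]},{"xyz":[0,0,0],"rot":[0,0,0]},{"xyz":[0,0,0],"rot":[0,0,0]},{"xyz":[0,0,0],"rot":[0,0,0]},{"xyz":[0,0,0],"rot":[0,0,0]},{"xyz":[0,0,0],"rot":[0,0,0]},{"xyz":[0,0,0],"rot":[0,0,0]},{"xyz":[0,0,0],"rot":[0,0,0]},{"xyz":[0,0,0],"rot":[0,0,0]},{"xyz":[0,0,0],"rot":[0,0,0]},{"xyz":[0,0,0],"rot":[0,0,0]}]' 255
python3 -m inch '[{"xyz":[6,0,-8],"rot":[0,0,0]},{"xyz":[17,0,-25],"rot":[0,0,0]},{"xyz":[34,0,-49],"rot":[0,0,0]},{"xyz":[51,0,-73],"rot":[0,0,0]},{"xyz":[69,0,-98],"rot":[0,0,0]},{"xyz":[80,0,-115],"rot":[0,0,0]},{"xyz":[86,0,-123],"rot":[0,0,0]},{"xyz":[86,0,-123],"rot":[0,0,0]},{"xyz":[86,0,-123],"rot":[0,0,0]}]'
```

```text
t: 5.12
ee_pos: [392.4, -324.5, 38.8]
orientation: [-1.7, -2.003, -0.535]
ft_force: [-3.4, -2.8, 4.9]
width: 60.1
grasp_force: 30.0
t: 5.87
ee_pos: [392.4, -323.9, 188.3]
orientation: [-1.701, -2.004, -0.535]
ft_force: [-0.6, -0.2, -2.7]
width: 60.3
grasp_force: 30.0
```

```bash
python3 - <<'E'
from h import *
sx,sy=P[3:5]; p0=np.array([392.4,-323.9,188.3])
pts=[M([sx-180,sy,200]),M([sx-180,sy,74]),M([sx-1,sy,74]),M([sx-1,sy,67.5])]
print(*rel(tcp(pts[0],RT2),RT2))
a=tcp(pts[0],RT2)
for q in pts[1:]: print(RT2.inv().apply(tcp(q,RT2)-a)); a=tcp(q,RT2)
E
```

```text
[139.473 138.25  101.886] [0.001 0.003 0.001]
[-72.271  -0.    103.213]
[146.628   0.    102.67 ]
[-3.728 -0.     5.324]
```

```bash
python3 -m inch '[{"xyz":[15,15,11],"rot":[0,0,0]},{"xyz":[35,35,26],"rot":[0,0,0]},{"xyz":[55,55,41],"rot":[0,0,0]},{"xyz":[75,74,55],"rot":[0,0,0]},{"xyz":[95,94,70],"rot":[0,0,0]},{"xyz":[115,114,84],"rot":[0,0,0]},{"xyz":[130,129,95],"rot":[0,0,0]},{"xyz":[139,138,102],"rot":[0,0,0]},{"xyz":[139,138,102],"rot":[0,0,0]},{"xyz":[139,138,102],"rot":[0,0,0]}]'
python3 -m inch '[{"xyz":[-10,0,14],"rot":[0,0,0]},{"xyz":[-25,0,36],"rot":[0,0,0]},{"xyz":[-43,0,61],"rot":[0,0,0]},{"xyz":[-58,0,83],"rot":[0,0,0]},{"xyz":[-67,0,96],"rot":[0,0,0]},{"xyz":[-71,0,101],"rot":[0,0,0]},{"xyz":[-72,0,103],"rot":[0,0,0]},{"xyz":[-72,0,103],"rot":[0,0,0]}]'
python3 - <<'E'
from h import *
sx,sy=P[3:5]
print(*rel(tcp(M([sx-180,sy,74]),RT2),RT2))
print(*rel(tcp(M([sx-1,sy,74]),RT2),RT2))
import cv2
A=cv2.resize(ctrl.get_image("side")[:,:,::-1][100:300,150:350],(400,400))
B=cv2.resize(ctrl.get_image("top")[:,:,::-1][130:330,130:330],(400,400))
cv2.imwrite("pics/b.png",np.hstack([A,B]))
E
```

```text
t: 6.7
ee_pos: [500.0, -131.2, 183.3]
orientation: [-1.699, -2.003, -0.533]
ft_force: [-0.2, -0.8, -1.4]
width: 60.2
grasp_force: 30.0
t: 7.37
ee_pos: [500.6, -132.7, 58.7]
orientation: [-1.702, -2.002, -0.535]
ft_force: [0.5, -0.2, -2.3]
width: 59.9
grasp_force: 30.0
[1.065 0.511 1.017] [ 0.001  0.002 -0.   ]
[147.93    0.404 103.348] [ 0.001  0.002 -0.   ]
```

View pics/b.png

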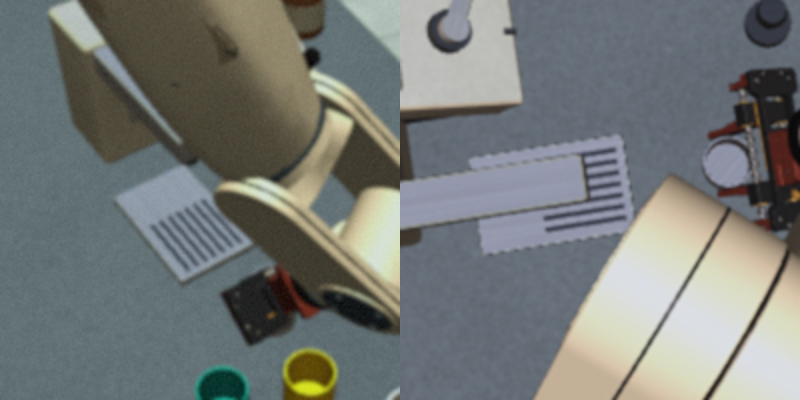

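```bash
python3 -m inch '[{"xyz":[8,0,5.6],"rot":[0,0,0]},{"xyz":[20,0,14],"rot":[0,0,0]},{"xyz":[35,0,24.5],"rot":[0,0,0]},{"xyz":[50,0,35],"rot":[0,0,0]},{"xyz":[65,0,45.5],"rot":[0,0,0]},{"xyz":[77,0,54],"rot":[0,0,0]},{"xyz":[80,0,56],"rot":[0,0,0]},{"xyz":[80,0,56],"rot":[0,0,0]}]'
python3 - <<'E'
from h import *
sx,sy=P[3:5]
print(*rel(tcp(M([sx-1,sy,74]),RT2),RT2))
import cv2
A=cv2.resize(ctrl.get_image("side")[:,:,::-1][60:320,100:360],(400,400))
B=cv2.resize(ctrl.get_image("top")[:,:,::-1][130:330,130:330],(400,400))
cv2.imwrite("pics/c.png",np.hstack([A,B]))
E
```

```text
t: 8.13
ee_pos: [484.5, -34.1, 59.0]
orientation: [-1.698, -2.005, -0.534]
ft_force: [0.4, -0.5, -2.1]
width: 60.5
grasp_force: 30.0
[65.77   0.669 46.502] [-0.001  0.003  0.003]
```

View pics/c.png

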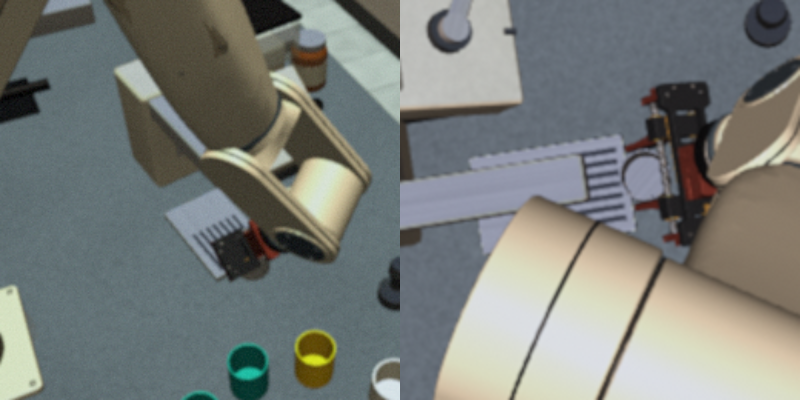

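```bash
python3 - <<'E'
from h import *
w=onz("top",(252.5,217),90); print(w, RM.inv().apply(w-[P[0],P[1],0])-[P[3],P[4],0])
o=ctrl.get_obs(); g=o["ee_pos"]-19*RT2.apply([0,0,1]); print(g,RM.inv().apply(g-[P[0],P[1],0])-[P[3],P[4],0])
for uv in((240,198),(247,246.5)): w=onz("top",uv,12); print(RM.inv().apply(w-[P[0],P[1],0])-[P[3],P[4],0])
E
python3 -m inch '[{"xyz":[8,0,5.6],"rot":[0,0,0]},{"xyz":[20,0,14],"rot":[0,0,0]},{"xyz":[34,0,24],"rot":[0,0,0]},{"xyz":[48,0,34],"rot":[0,0,0]},{"xyz":[58,0,41],"rot":[0,0,0]},{"xyz":[64,0.5,45],"rot":[0,0,0]},{"xyz":[66,0.7,46.5],"rot":[0,0,0]},{"xyz":[66,0.7,46.5],"rot":[0,0,0]}]'
python3 - <<'E'
from h import *
o=ctrl.get_obs(); g=o["ee_pos"]-19*RT2.apply([0,0,1]); print(g,RM.inv().apply(g-[P[0],P[1],0])-[P[3],P[4],0])
E
```

```text
[488.356 -45.545  90.   ] [-82.613  -1.47   90.   ]
[487.237 -46.456  74.409] [-83.331  -0.219  74.409]
[-57.12  -58.199  12.   ]
[-55.611  62.453  12.   ]
t: 8.9
ee_pos: [472.6, 44.8, 58.2]
orientation: [-1.7, -2.004, -0.535]
ft_force: [-0.6, -0.2, -1.8]
width: 60.6
grasp_force: 30.0
[474.34   34.032  73.725] [-1.817 -0.485 73.725]
```

```bash
python3 -m inch '[{"xyz":[-1.2,0,1.6],"rot":[0,0,0]},{"xyz":[-2.3,0,3.3],"rot":[0,0,0]},{"xyz":[-3.4,0,4.9],"rot":[0,0,0]},{"xyz":[-3.7,0,5.3],"rot":[0,0,0]},{"xyz":[-3.7,0,5.3],"rot":[0,0,0]}]'
python3 -m inch '[{"xyz":[-0.3,0,0.4],"rot":[0,0,0]},{"xyz":[-0.6,0,0.8],"rot":[0,0,0]},{"xyz":[-0.6,0,0.8],"rot":[0,0,0]},{"xyz":[-0.6,0,0.8],"rot":[0,0,0]}]'
```

```text
t: 9.32
ee_pos: [472.6, 44.0, 51.4]
orientation: [-1.701, -2.002, -0.535]
ft_force: [0.4, 0.7, -1.9]
width: 60.5
grasp_force: 30.0
t: 9.65
ee_pos: [472.7, 44.1, 50.8]
orientation: [-1.701, -2.004, -0.535]
ft_force: [-0.1, -1.8, 0.3]
width: 60.8
grasp_force: 30.0
```

```bash
python3 -m inch '[{"xyz":[0,0,0],"rot":[0,0,0]},{"xyz":[0,0,0],"rot":[0,0,0]},{"xyz":[0,0,0],"rot":[0,0,0]},{"xyz":[0,0,0],"rot":[0,0,0]},{"xyz":[0,0,0],"rot":[0,0,0]},{"xyz":[0,0,0],"rot":[0,0,0]},{"xyz":[0,0,0],"rot":[0,0,0]},{"xyz":[0,0,0],"rot":[0,0,0]},{"xyz":[0,0,0],"rot":[0,0,0]},{"xyz":[0,0,0],"rot":[0,0,0]},{"xyz":[0,0,0],"rot":[0,0,0]}]' 0
python3 -m inch '[{"xyz":[-5,0,-3.5],"rot":[0,0,0]},{"xyz":[-15,0,-10.5],"rot":[0,0,0]},{"xyz":[-35,0,-24.5],"rot":[0,0,0]},{"xyz":[-60,0,-42],"rot":[0,0,0]},{"xyz":[-85,0,-60],"rot":[0,0,0]},{"xyz":[-110,0,-77],"rot":[0,0,0]},{"xyz":[-130,0,-91],"rot":[0,0,0]},{"xyz":[-140,0,-98],"rot":[0,0,0]},{"xyz":[-140,0,-98],"rot":[0,0,0]}]'
python3 - <<'E'
from h import *
import cv2
A=ctrl.get_image("side")[:,:,::-1]; B=ctrl.get_image("top")[:,:,::-1]
cv2.imwrite("pics/d_side_full.png",A);cv2.imwrite("pics/d_top_full.png",B)
cv2.imwrite("pics/d.png",np.hstack([cv2.resize(A[120:270,190:340],(400,400)),cv2.resize(B[180:280,150:250],(400,400))]))
E
```

```text
t: 10.57
ee_pos: [472.6, 44.3, 50.7]
orientation: [-1.701, -2.003, -0.535]
ft_force: [0.7, 0.0, -0.1]
width: 87.9
grasp_force: 0.0
t: 11.32
ee_pos: [501.3, -127.5, 51.0]
orientation: [-1.705, -2.003, -0.536]
ft_force: [-0.4, -0.9, -0.5]
width: 87.8
grasp_force: 0.0
```

View pics/d.png

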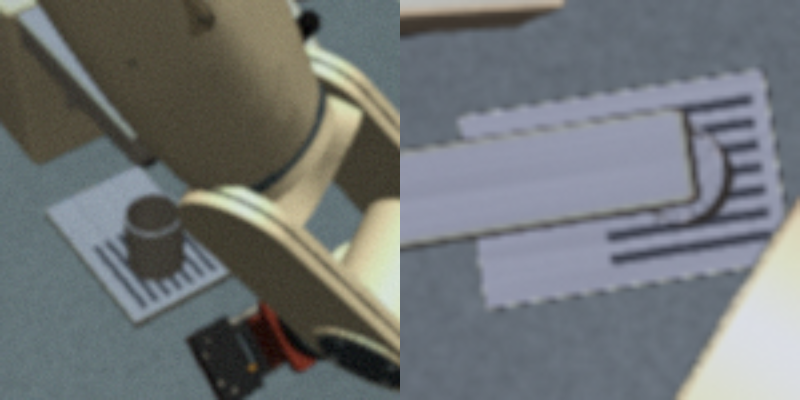

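```bash
python3 - <<'E'
from h import *
L=lambda w:RM.inv().apply(w-[P[0],P[1],0])-[P[3],P[4],0]
print(L(onz("side",(247.7,201.4),82)),L(onz("top",(233.6,221.5),82)),L(onz("side",(240.6,241.1),12)))
ax=np.array([-28.7,0,176]);d=np.array([-.819,0,-.574]);n=np.array([-.574,0,.819]);th=P[8];print(th)
k=ax+50*(d*np.cos(th)+np.array([0,1,0])*np.sin(th)); print("knob",M(k))
for e in(150,70,2): print(e,*rel(tcp(M(k+n*e),RT2),RT2))
# theta offsets in tool axes
r=RT2.inv().apply(RM.apply(d)),RT2.inv().apply(RM.apply([0,1,0]));print(r)
E
```

```text
[-7.66  -0.944 82.   ] [-37.383   1.338  82.   ] [-60.549  59.799  12.   ]
-1.1339228204998555
knob [697.431 136.465 163.857]
150 [249.119 237.151 -94.566] [ 0.001  0.002 -0.   ]
70 [249.293 237.107 -14.557] [ 0.001  0.002 -0.   ]
2 [249.442 237.069  53.451] [ 0.001  0.002 -0.   ]
(array([-1., -0.,  0.]), array([ 0., -1., -0.]))
```

```bash
python3 - <<'E'
from h import *
import cv2
a=np.linspace(0,6.28,100)
for off in(-1,-7):
    for z in(12,82):
        w=M(np.c_[P[3]+off+30*np.cos(a),P[4]+30*np.sin(a),0*a+z])
        s=(proj("side",w)-[190,120])*2.667; t=(proj("top",w)-[150,180])*4+[400,0]
        print(off,z,"side rows",s[:,1].min(),s[:,1].max(),"cols",s[:,0].min(),s[:,0].max(),"top maxcol",t[:,0].max())
A=cv2.imread("pics/d_side_full.png")[180:235,225:275];B=cv2.imread("pics/d_top_full.png")[200:250,205:255]
cv2.imwrite("pics/e.png",np.hstack([cv2.resize(A,(400,440),interpolation=2),cv2.resize(B,(400,440),interpolation=2)]))
E
```

```text
-1 12 side rows 238.48465605536407 281.86163328206027 cols 124.91726207155985 182.52346431183372 top maxcol 733.1625824295999
-1 82 side rows 192.0725628597337 235.79208544398907 cols 119.3312393795551 179.63348430892154 top maxcol 723.7883414880787
-7 12 side rows 241.90517773687654 285.53091426389653 cols 127.9288501000614 185.69837724594316 top maxcol 742.8275774831984
-7 82 side rows 195.51290603946106 239.49485188779474 cols 122.46718011077071 182.94841947017318 top maxcol 734.0051066999924
```

View pics/e.png

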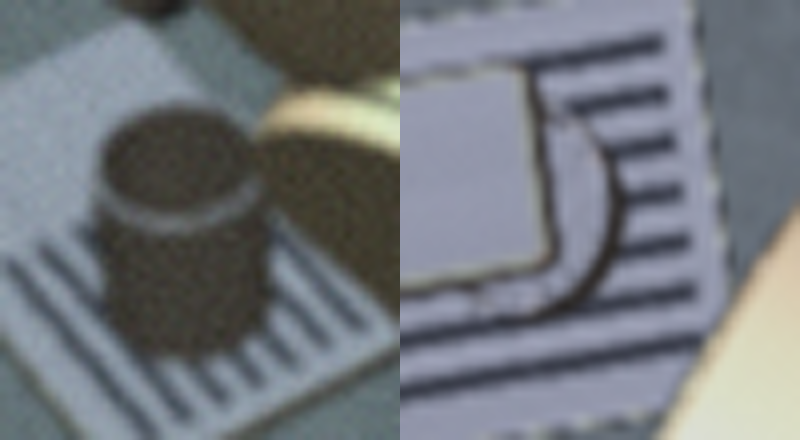

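```bash
python3 -m inch '[{"xyz":[15,0,-22],"rot":[0,0,0]},{"xyz":[35,0,-52],"rot":[0,0,0]},{"xyz":[55,0,-82],"rot":[0,0,0]},{"xyz":[75,0,-112],"rot":[0,0,0]},{"xyz":[100,10,-150],"rot":[0,0,0]},{"xyz":[115,35,-150],"rot":[0,0,0]},{"xyz":[130,70,-145],"rot":[0,0,0]},{"xyz":[155,105,-140],"rot":[0,0,0]},{"xyz":[180,140,-130],"rot":[0,0,0]},{"xyz":[205,170,-120],"rot":[0,0,0]},{"xyz":[230,205,-105],"rot":[0,0,0]},{"xyz":[249,237,-95],"rot":[0.001,0.002,0]}]' 0
python3 - <<'E'
from h import *
ax=np.array([-28.7,0,176]);d=np.array([-.819,0,-.574]);n=np.array([-.574,0,.819]);th=P[8]
k=ax+50*(d*np.cos(th)+np.array([0,1,0])*np.sin(th))
for e in(150,70,5): print(e,*rel(tcp(M(k+n*e),RT2),RT2))
print(ctrl.get_obs()["qpos"])
E
```

```text
t: 12.42
ee_pos: [706.6, 63.8, 271.5]
orientation: [-1.695, -2.002, -0.534]
ft_force: [0.2, 0.0, -0.4]
width: 87.9
grasp_force: 0.0
150 [-1.909  2.674 -0.855] [-0.003 -0.     0.002]
70 [-1.914  2.923 79.154] [-0.003 -0.     0.002]
5 [ -1.919   3.126 144.161] [-0.003 -0.     0.002]
[-0.166  0.608  1.337  0.578  1.446 -0.48 ]
```

```bash
python3 -m inch '[{"xyz":[0,3,20],"rot":[0,0,0]},{"xyz":[-1,3,45],"rot":[0,0,0]},{"xyz":[-2,3,70],"rot":[0,0,0]},{"xyz":[-2,3,90],"rot":[0,0,0]},{"xyz":[-2,3,105],"rot":[0,0,0]},{"xyz":[-2,3,117],"rot":[0,0,0]},{"xyz":[-2,3,127],"rot":[0,0,0]},{"xyz":[-2,3,135],"rot":[0,0,0]},{"xyz":[-2,3,140],"rot":[0,0,0]},{"xyz":[-2,3,144],"rot":[0,0,0]},{"xyz":[-2,3,144],"rot":[0,0,0]},{"xyz":[-2,3,144],"rot":[0,0,0]}]' 0
python3 -m inch '[{"xyz":[0,0,0],"rot":[0,0,0]},{"xyz":[0,0,0],"rot":[0,0,0]},{"xyz":[0,0,0],"rot":[0,0,0]},{"xyz":[0,0,0],"rot":[0,0,0]},{"xyz":[0,0,0],"rot":[0,0,0]},{"xyz":[0,0,0],"rot":[0,0,0]},{"xyz":[0,0,0],"rot":[0,0,0]},{"xyz":[0,0,0],"rot":[0,0,0]},{"xyz":[0,0,0],"rot":[0,0,0]},{"xyz":[0,0,0],"rot":[0,0,0]},{"xyz":[0,0,0],"rot":[0,0,0]},{"xyz":[0,0,0],"rot":[0,0,0]}]' 255
cat >> h.py <<'E'
def st():
    o=ctrl.get_obs(); g=o["ee_pos"]-19*RT2.apply([0,0,1])
    v=RT2.inv().apply(g-M([-28.7,0,176])); f=RT2.inv().apply(o["ft_force"])
    print("t",o["t"],"tool-frame offset from axis",v,"theta",np.arctan2(-v[1],-v[0]),"r",np.hypot(v[0],v[1]),"F tool",f,"w",o["width"],o["grasp_force"])
E
python3 -c "from h import *;st()"
```

```text
t: 13.42
ee_pos: [697.3, 139.6, 152.6]
orientation: [-1.699, -2.002, -0.536]
ft_force: [-0.3, -0.4, 0.2]
width: 87.7
grasp_force: 0.0
t: 14.42
ee_pos: [695.4, 139.8, 152.1]
orientation: [-1.697, -2.001, -0.532]
ft_force: [-6.0, -2.7, 3.4]
width: 25.6
grasp_force: 30.0
t 14.4167 tool-frame offset from axis [-24.937  43.789  -7.329] theta -1.0531186458365567 r 50.39227826752221 F tool [ 0.548 -6.37  -3.712] w 25.57829740164613 30.000366913882317
```

```bash
python3 -m inch '[{"xyz":[-2,-2.5,0],"rot":[0,0,0]},{"xyz":[-4.1,-5,0],"rot":[0,0,0]},{"xyz":[-8,-8.1,0],"rot":[0,0,0]},{"xyz":[-11.6,-11.6,0],"rot":[0,0,0]},{"xyz":[-14.8,-15.4,0],"rot":[0,0,0]},{"xyz":[-14.8,-15.4,0],"rot":[0,0,0]}]'
python3 -c "from h import *;st()"
python3 -m inch '[{"xyz":[-2.8,-4.2,0],"rot":[0,0,0]},{"xyz":[-5.2,-8.6,0],"rot":[0,0,0]},{"xyz":[-7.2,-13.2,0],"rot":[0,0,0]},{"xyz":[-8.6,-17.9,0],"rot":[0,0,0]},{"xyz":[-8.6,-17.9,0],"rot":[0,0,0]}]'
python3 -c "from h import *;st()"
```

```text
t: 14.92
ee_pos: [685.4, 124.2, 142.8]
orientation: [-1.703, -2.003, -0.538]
ft_force: [5.7, -0.4, -6.0]
width: 25.6
grasp_force: 30.0
t 14.9167 tool-frame offset from axis [-41.505  31.435  -7.563] theta -0.648203783170441 r 52.06510503557044 F tool [-4.512  5.554  4.225] w 25.627745526743876 29.996572761060634
t: 15.33
ee_pos: [668.7, 112.9, 136.9]
orientation: [-1.705, -2.005, -0.535]
ft_force: [6.1, -5.8, -10.3]
width: 25.4
grasp_force: 30.0
t 15.3333 tool-frame offset from axis [-51.871  13.19   -7.568] theta -0.2490068779810132 r 53.521234446927515 F tool [-11.405   5.132   4.612] w 25.39544110803746 29.99686463895614
```

```bash
cat > tab.py <<'E'
import sys,numpy as np
cx,cy,x0,y0,t0,dt,n=map(float,sys.argv[1:])
for i in range(1,int(n)+1):
    t=t0+dt*i; print(round(t,2),np.round([cx-50*np.cos(t)-x0,cy-50*np.sin(t)-y0],1))
E
python3 tab.py -4.2 -1.7 -48.4 12.4 -0.3 0.18 11
```

```text
-0.12 [-5.4 -8.1]
0.06 [ -5.7 -17.1]
0.24 [ -4.4 -26. ]
0.42 [ -1.5 -34.5]
0.6 [  2.9 -42.3]
0.78 [  8.7 -49.3]
0.96 [ 15.5 -55.1]
1.14 [ 23.3 -59.5]
1.32 [ 31.8 -62.5]
1.5 [ 40.7 -64. ]
1.68 [ 49.6 -63.8]
```

```bash
python3 -m inch '[{"xyz":[-4,-4,0],"rot":[0,0,0]},{"xyz":[-5.4,-8.1,0],"rot":[0,0,0]},{"xyz":[-5.7,-17.1,0],"rot":[0,0,0]},{"xyz":[-4.4,-26,0],"rot":[0,0,0]},{"xyz":[-1.5,-34.5,0],"rot":[0,0,0]},{"xyz":[2.9,-42.3,0],"rot":[0,0,0]},{"xyz":[8.7,-49.3,0],"rot":[0,0,0]},{"xyz":[15.5,-55.1,0],"rot":[0,0,0]},{"xyz":[19.2,-57.5,0],"rot":[0,0,0]},{"xyz":[19.2,-57.5,0],"rot":[0,0,0]}]'
python3 -c "from h import *;st()"
python3 tab.py -4.2 -1.7 -29.2 -45.1 1.05 0.18 11
```

```text
t: 16.17
ee_pos: [607.1, 122.5, 150.2]
orientation: [-1.698, -2.002, -0.535]
ft_force: [-0.2, 3.2, -3.0]
width: 25.4
grasp_force: 30.0
t 16.1667 tool-frame offset from axis [-28.389 -46.128  -7.343] theta 1.0191066350804492 r 54.1634605162065 F tool [0.856 0.299 4.322] w 25.448487568403404 29.99639701567503
1.23 [ 8.3 -3.7]
1.41 [17. -6.]
1.59 [26.  -6.6]
1.77 [34.9 -5.6]
1.95 [43.5 -3. ]
2.13 [51.5  1. ]
2.31 [58.7  6.4]
2.49 [64.8 13.1]
2.67 [69.5 20.7]
2.85 [72.9 29. ]
3.03 [74.7 37.8]
```

```bash
python3 -m inch '[{"xyz":[4,-2,0],"rot":[0,0,0]},{"xyz":[8.3,-3.7,0],"rot":[0,0,0]},{"xyz":[17,-6,0],"rot":[0,0,0]},{"xyz":[26,-6.6,0],"rot":[0,0,0]},{"xyz":[34.9,-5.6,0],"rot":[0,0,0]},{"xyz":[43.5,-3,0],"rot":[0,0,0]},{"xyz":[51.5,1,0],"rot":[0,0,0]},{"xyz":[58.7,6.4,0],"rot":[0,0,0]},{"xyz":[64.8,13.1,0],"rot":[0,0,0]},{"xyz":[64.8,13.1,0],"rot":[0,0,0]}]'
python3 -c "from h import *;st()"
python3 tab.py -4.2 -1.7 35.6 -32 2.49 0.18 11
```

```text
t: 17.0
ee_pos: [613.3, 177.1, 187.3]
orientation: [-1.699, -2.004, -0.535]
ft_force: [7.1, 0.2, -8.5]
width: 25.3
grasp_force: 30.0
t 17.0 tool-frame offset from axis [ 36.231 -31.19   -7.375] theta 2.4308179110062067 r 47.80693504920238 F tool [-5.596  7.016  6.418] w 25.345797947313674 29.994555124867475
2.67 [4.7 7.6]
2.85 [ 8.1 15.9]
3.03 [ 9.9 24.7]
3.21 [10.1 33.7]
3.39 [ 8.7 42.6]
3.57 [ 5.7 51.1]
3.75 [ 1.2 58.9]
3.93 [-4.6 65.8]
4.11 [-11.5  71.5]
4.29 [-19.3  75.9]
4.47 [-27.8  78.8]
```

```bash
python3 -m inch '[{"xyz":[2.5,3.7,0],"rot":[0,0,0]},{"xyz":[4.7,7.6,0],"rot":[0,0,0]},{"xyz":[8.1,15.9,0],"rot":[0,0,0]},{"xyz":[9.9,24.7,0],"rot":[0,0,0]},{"xyz":[10.1,33.7,0],"rot":[0,0,0]},{"xyz":[8.7,42.6,0],"rot":[0,0,0]},{"xyz":[5.7,51.1,0],"rot":[0,0,0]},{"xyz":[1.2,58.9,0],"rot":[0,0,0]},{"xyz":[-4.6,65.8,0],"rot":[0,0,0]},{"xyz":[-4.6,65.8,0],"rot":[0,0,0]}]'
python3 -c "from h import *;st()"
python3 tab.py -4.2 -1.7 31 33.8 3.93 0.18 13
```

```text
t: 17.83
ee_pos: [676.9, 183.6, 184.6]
orientation: [-1.696, -2.001, -0.532]
ft_force: [-2.9, -3.6, -1.9]
width: 25.5
grasp_force: 30.0
t 17.8333 tool-frame offset from axis [31.531 32.626 -7.372] theta -2.3391241828681615 r 45.372652918634294 F tool [-3.605 -3.443 -0.154] w 25.522551888076258 30.000242373207584
4.11 [-6.9  5.7]
4.29 [-14.7  10.1]
4.47 [-23.2  13. ]
4.65 [-32.1  14.4]
4.83 [-41.1  14.2]
5.01 [-49.9  12.3]
5.19 [-58.2   8.9]
5.37 [-65.8   4.1]
5.55 [-72.4  -2. ]
5.73 [-77.7  -9.2]
5.91 [-81.8 -17.3]
6.09 [-84.3 -25.9]
6.27 [-85.2 -34.8]
```

```bash
python3 -m inch '[{"xyz":[-3.3,3,0],"rot":[0,0,0]},{"xyz":[-6.9,5.7,0],"rot":[0,0,0]},{"xyz":[-14.7,10.1,0],"rot":[0,0,0]},{"xyz":[-23.2,13,0],"rot":[0,0,0]},{"xyz":[-32.1,14.4,0],"rot":[0,0,0]},{"xyz":[-41.1,14.2,0],"rot":[0,0,0]},{"xyz":[-49.9,12.3,0],"rot":[0,0,0]},{"xyz":[-58.2,8.9,0],"rot":[0,0,0]},{"xyz":[-65.8,4.1,0],"rot":[0,0,0]},{"xyz":[-72.4,-2,0],"rot":[0,0,0]},{"xyz":[-72.4,-2,0],"rot":[0,0,0]}]'
python3 -c "from h import *;st()"
python3 tab.py -4.2 -1.7 -41.4 31.8 5.55 0.1222 6
```

```text
t: 18.75
ee_pos: [684.3, 123.0, 141.9]
orientation: [-1.7, -2.0, -0.534]
ft_force: [-3.7, -0.2, -1.4]
width: 25.8
grasp_force: 30.0
t 18.75 tool-frame offset from axis [-42.93   30.181  -7.425] theta -0.612762848761865 r 52.47735246951334 F tool [-0.507 -3.657  1.353] w 25.758746928632604 29.998186083521432
5.67 [-3.8 -4.8]
5.79 [ -6.9 -10. ]
5.92 [ -9.5 -15.6]
6.04 [-11.3 -21.4]
6.16 [-12.4 -27.4]
6.28 [-12.8 -33.5]
```

```bash
python3 -m inch '[{"xyz":[-3.8,-4.8,0],"rot":[0,0,0]},{"xyz":[-6.9,-10,0],"rot":[0,0,0]},{"xyz":[-9.5,-15.6,0],"rot":[0,0,0]},{"xyz":[-11.3,-21.4,0],"rot":[0,0,0]},{"xyz":[-12.4,-27.4,0],"rot":[0,0,0]},{"xyz":[-12.8,-33.5,0],"rot":[0,0,0]},{"xyz":[-12.8,-33.5,0],"rot":[0,0,0]},{"xyz":[-12.8,-33.5,0],"rot":[0,0,0]},{"xyz":[-12.8,-33.5,0],"rot":[0,0,0]}]'
python3 -c "from h import *;st()"
```

```text
t: 19.5
ee_pos: [654.1, 108.3, 135.1]
orientation: [-1.699, -2.002, -0.535]
ft_force: [-1.1, 2.7, -1.9]
width: 25.3
grasp_force: 30.0
t 19.5 tool-frame offset from axis [-54.681  -2.032  -7.38 ] theta 0.03715317596432197 r 54.71852099281969 F tool [ 1.231 -0.677  3.158] w 25.275320245303895 29.99700250564274
```

```bash
python3 -m inch '[{"xyz":[0,0,0],"rot":[0,0,0]},{"xyz":[0,0,0],"rot":[0,0,0]},{"xyz":[0,0,0],"rot":[0,0,0]},{"xyz":[0,0,0],"rot":[0,0,0]},{"xyz":[0,0,0],"rot":[0,0,0]},{"xyz":[0,0,0],"rot":[0,0,0]},{"xyz":[0,0,0],"rot":[0,0,0]},{"xyz":[0,0,0],"rot":[0,0,0]},{"xyz":[0,0,0],"rot":[0,0,0]},{"xyz":[0,0,0],"rot":[0,0,0]}]' 0
python3 -m inch '[{"xyz":[0,0,-5],"rot":[0,0,0]},{"xyz":[0,0,-15],"rot":[0,0,0]},{"xyz":[0,0,-35],"rot":[0,0,0]},{"xyz":[0,0,-60],"rot":[0,0,0]},{"xyz":[0,0,-90],"rot":[0,0,0]},{"xyz":[0,0,-120],"rot":[0,0,0]},{"xyz":[0,0,-150],"rot":[0,0,0]},{"xyz":[0,0,-170],"rot":[0,0,0]},{"xyz":[0,0,-180],"rot":[0,0,0]},{"xyz":[0,0,-180],"rot":[0,0,0]},{"xyz":[0,0,-180],"rot":[0,0,0]},{"xyz":[0,0,-180],"rot":[0,0,0]}]'
python3 - <<'E'
from h import *
import cv2
A=ctrl.get_image("top").max(2)
d=np.array([-.819,0,-.574]);n=np.array([-.574,0,.819]);ax=np.array([-28.7,1.7,176])+3*d
print("pred", [proj("top",M(ax+50*d+n*e)) for e in(-20,0,22)])
sub=A[100:200,120:200]; ys,xs=np.where(sub<55); print(len(xs))
k,l,s,c=cv2.connectedComponentsWithStats((sub<55).astype(np.uint8)); print(s[1:][s[1:,4]>5],c[1:][s[1:,4]>5]+[120,100])
E
```

```text
t: 20.33
ee_pos: [654.1, 108.6, 135.5]
orientation: [-1.699, -2.002, -0.535]
ft_force: [0.1, 0.1, -0.0]
width: 86.9
grasp_force: 0.0
t: 21.33
ee_pos: [670.0, 7.5, 281.7]
orientation: [-1.698, -2.0, -0.534]
ft_force: [0.7, -0.5, 0.2]
width: 87.8
grasp_force: 0.0
pred [array([181.219, 142.716]), array([185.036, 140.409]), array([189.357, 137.797])]
280
[[ 55  33  17  15 177]
 [ 24  39  15  17  45]
 [  0  65   1   7   7]
 [  9  88  24   4  48]] [[183.254 140.028]
 [148.911 149.733]
 [120.    168.   ]
 [138.688 189.167]]
```

```bash
python3 -c "
from h import *
import cv2
a=cv2.imread('pics/d_top_full.png')[205:235,222:240].astype(int);b=ctrl.get_image('top')[:,:,::-1][205:235,222:240].astype(int)
print('cup diff',abs(a-b).mean()); print(ctrl.close_job())"
```

```text
cup diff 53.50679012345679
the job is handed in; nothing more can be done
None
```

I handed the job in at about 21 s. The steel cup stands released under the spout, and the crank went clockwise through its full turn and is back at the park mark. The last camera check of the cup was blocked or inconclusive (large image difference, probably the arm). The cup's position, about 1 mm off the spot, is therefore from before the crank was turned, and no verdict came back.

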